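# Lock the belt cover of the sole trimmer and reset its guard switch

### The job

The grey cover on the green sole trimmer stands ajar: press it fully shut with a fingertip (the yellow pad is the handy place), then set a fingertip in the slot of its red quarter-turn fastener and turn it clockwise (seen from above) as far as it goes, so that the shut cover is locked. Then press the green reset button on the yellow switch box fully down, let it come up again and move clear. Pick nothing up, leave the jar, lasts and tools where they are, and do not turn the fastener towards locked while the cover is open.

Things in the scene. Friction and masses are not known exactly. Their poses are not given: they have to be found in the camera images.
- trimmer: sole trimmer fixed to the bench, turned up to 17 deg: green housing 78 mm high; from its origin (on the bench) it reaches 130 mm to its -x (front, towards the robot), 200 mm to +x, 120 mm to either side. Motor and drum lie along y on its rear, axis 152 mm behind the origin, up to 166 mm high; the drum reaches 156 mm in +y
- cam_slot (a point): red fastener dial, 80 mm across, on the cover, 28 mm proud of it. A straight slot 30 mm wide with upright walls crosses the whole dial through its centre. This point: on the dial's axis, level with its top (0.12 m above the bench when the cover is shut). Its axes turn with dial and cover: z up, y along the slot, x across it. Two closed fingers lined up with the slot fit in; turn by pressing a wall off-centre or by twisting
- cam_floor (a point): centre of the slot's black floor, 18 mm below the dial's top; same axes. A dark steel collar, fixed to the cover (82 mm inside, 100 mm outside diameter, level with the dial's top), surrounds the dial and closes the slot's ends, so only the slot gives a hold
- cam (a joint): turn of the fastener, rad: 0 = fully open (slot crosswise, along the machine's y), grows clockwise seen from above, 1.571 = hard stop, locked (slot along the machine's x, in line with two white marks on the cover). Starts between 0 and 0.5. It turns stiffly (about 0.15 N m) and stays where it is left
- cover (a joint): opening of the grey cover, rad: 0 = shut (hard stop), starts ajar at 0.10 to 0.22, 0.3 = stop. Plate 205 x 200 x 8 mm, hinged along its rear edge, which lies 85 mm behind the machine's origin and 83 mm above the bench, along the machine's y; front edge lifts. A stiff hinge: it stays where it is left; 3 to 6 N at the pad closes it
- press_pad (a point): centre of the top of the yellow pad, 40 mm across, 2 mm thick, near the cover's front edge at the machine's left (+y): 175 mm in front of the hinge line and 72 mm to the left of the middle. With the cover shut it is 93 mm above the bench; ajar it is 17 to 39 mm higher
- switchbox: yellow switch box, 75 x 75 mm, 45 mm high, fixed to the bench beside the machine, on its left or on its right; origin at its underside
- reset_top (a point): centre of the top face of the green reset button (32 mm across, 22 mm high over the box top, in a black ring) on the switch box; pressed straight down
- reset (a joint): travel of the reset button, m: 0 = up, 0.006 = fully down; a spring of about 5 N when fully down, it comes up when let go
- jar: loose whitish screw jar with a white cap, 60 mm across, 75 mm tall, standing beside the machine on the side where the switch box is not; origin at its underside; leave it where it stands
- last_left: loose wooden shoe last (pale), about 235 x 65 x 85 mm, robot's left; origin at its underside; leave it alone
- last_right: loose wooden shoe last (darker), about 235 x 65 x 85 mm, robot's right; origin at its underside; leave it alone
- hammer: loose hammer lying on the bench, near right; leave it alone
- awl: loose awl lying on the bench, 160 mm long, near left; leave it alone
- tin: loose tin, 70 mm across, 90 mm tall, far right; origin at its underside; leave it alone
- heels: loose stack of heel pieces, 60 x 55 x 32 mm, far left; origin at its underside; leave it alone
Things that resemble listed ones, but are neither listed nor needed, are in the scene too. Of the things like the switchbox, leave any that is blue or turquoise; of the rest the smaller one is meant.

How it is judged:
On the way, in this order (a step that is already met when the one before it is completed fails the run):
1. the cover is pressed shut with the fastener still open (value of joint cover below 0.02 rad and value of joint cam below 0.8 rad), for 0.1 s.
2. the fastener is turned fully home with the cover shut (value of joint cam above 1.48 rad and value of joint cover below 0.02 rad), for 0.2 s.
3. the reset button is pressed down (value of joint reset above 0.0045 m), for 0.05 s.
At the end, for the whole second after the job is handed in: The cover is shut (within 0.02 rad, 4 mm at its front edge), the fastener stands within about 5 deg of its locked stop (cam above 1.48 rad), and the reset button, pressed at least 4.5 mm after the locking, is up again (below 1.5 mm) (all of step 2 and value of joint reset below 0.0015 m and velocity of joint cam below 0.05 rad/s); the robot touches nothing.
It fails at once if the fastener is turned past half way while the cover is still open (value of joint cam above 0.8 rad and value of joint cover above 0.04 rad).
It fails at once if the jar beside the machine is shifted, lifted or carried by more than 30 mm (distance of jar from where it was at the start of the episode above 0.03 m).
It fails at once if another loose thing on the bench (last, hammer, awl, tin, heel pieces) is shifted, lifted or carried by more than 30 mm (distance of any of last_left, last_right, hammer, awl, tin, heels from where it was at the start of the episode above 0.03 m).
It also fails if it takes over 61 s, if anything falls off the work surface, if the arm or the gripper's body presses on something with over 40 N, if the wrist force passes 120 N, or if a joint passes its speed limit or range.

### The arm

A 7-joint arm with a two-finger parallel gripper is mounted at the origin on the work surface. World frame = base frame: x ahead of the robot, y to its left, z up, the work surface at z = 0. Lengths are in m, angles in rad, forces in N, time in s.
With the tool pointing down it reaches from about 0.4 to 0.85 m from the base axis. Payload 10.4 kg.
Tool frame: the origin (TCP) lies on the centre line of the jaws, within the pads' length; the fingertips stand 17 mm ahead of it and the grasp point (between the pads) lies 2 mm behind it; z points along the fingers, y is the direction in which the jaws open and shut (so a half turn about z gives the same grasp; the last joint's range is limited). The gripper opens to 87 mm and grips with 3 to 60 N. Pads are 19 mm wide; open, the fingers measure 117 mm over their backs; the gripper's body (75 mm by 190 mm) begins 51 mm behind the grasp point.
Start: joints at [1.31, 0.332, -0.065, 1.46, 0.022, 1.35, -0.088], TCP at [0.147, -0.607, 0.24] pointing down, gripper open.
Joint ranges: [-2.6, 2.6], [-0.5, 2.12], [-1.47, 1.34], [0.16, 2.42], [-1.27, 4.41], [0.06, 2.06], [-2.6, 2.6]. Speed limits (rad/s): [2.22, 2.22, 2.79, 2.79, 3.14, 3.14, 3.14].

### API

Orientations are given as a unit quaternion [x, y, z, w].
In Python, from bench import r gives the robot as it stands.
- The arm moves only by the tool apply_moves, never from a script. Its argument "commands" is a list of rows, each an object with "rot": the turn, a rotation vector about the world's x, y, z in units of 180 degrees (1.0 is 180 degrees), a list of three; "linear": the shift along the world's x, y, z in units of 0.3 m (1.0 is 0.3 m), a list of three; "grip": the closure, from -1 (fully open) to 1 (shut). A call has 1 to 20 rows; each row is the pose to reach, as a shift and turn from the pose commanded when the call began, turning the shorter way round; what a row does not reach only later rows make up. A row lasts 1/10 s, in which the tool goes at most 50 mm and 8.59 degrees, less where a joint would pass 70% of its speed; a pose out of reach is approached as far as the arm can. A call with a number of a shift or a turn outside -1 to 1 is refused whole. A call with a gripper value outside its range is refused whole. The fingers move at their own pace and stop on an object; "newtons" is the grip in N (left out, the last holds). Time passes only in rows, so rows that repeat a pose let the fingers close. It gives the time, the measured TCP pose, the force and the opening at its end, in the units of the state.
- r.read_state(): the state, without advancing time (a new reading comes with each control period).
- r.camera(name): name is "scene" or "top" or "wrist"; returns a dict with "frame" (480x640x3 uint8, red, green, blue), "mtx" (3x3 intrinsics, pixels), "extrinsics" (4x4, takes a point from world to camera coordinates). Camera axes: x right, y down, z forward; pixel columns grow to the right and rows downward; lengths in m; the calibration is good to about 2 mm. The wrist camera is an equidistant fisheye: a pixel r from the principal point sees the ray r / f radians off the axis. A picture is of the moment at which its call begins. There is no depth.
- r.close_job(): hands the job in, once; it reports no verdict.
Trained networks look in a picture, given as the dict that the camera call returned (one of the last four; its "shot" number tells which), for a name from the list of things; names that differ only in an ending like _2 or _b are one class to them, and where a whole thing is asked for, a point or a joint stands for the part that bears it (a point fixed in the world has none). Each returns a list of dicts, best first, with "p" (0 to 1); they miss things now and then, are a little off and sometimes report something else, mostly with a low value. They report only what shows in the picture. A call takes as long as a camera call. They do not tell look-alikes from the thing itself.
- r.search_frame(thing, picture): "bbox" ([left, top, width, height] in pixels, round what is visible of it).
- r.spot_point(thing, picture): "location" ([column, row] in pixels: a listed point, or the origin of a listed thing).
The state is a dict: "time": time; "joint_positions": joint angles; "joint_vel": joint speeds; "joint_torque": joint torques, N m; "ee_pos": TCP position; "eef_rot": TCP orientation; "ft_force": force on the tool from outside, world axes, zero at the start; "torque": the same for the moment, N m; "width": finger opening in m.
Only numpy, scipy, OpenCV 4.12 (cv2) and the standard library are available. Lean on these libraries where they do the work, as an engineer would, in place of code of your own. Each camera call takes 0.05 s, during which the arm holds its last target. There are 200 camera calls.

## Working session

There is one attempt and no reset: what is moved stays moved. The work goes in short steps, Python scripts to look and compute and a tool call to move; the robot and the scene stay as the last step left them, time stands still between calls to the robot, and variables do not carry over. Pictures are saved under pics/ and viewed, about 8 in all and at most 12, crops included, and the job is handed in when it is done.

Besides the shell and the picture viewer there is one more tool, called after "Emit:" in YAML: its name, and indented under it one key for each argument. apply_moves: Moves the arm, as the interface text tells. Its arguments: {"type":"object","properties":{"commands":{"type":"array","items":{"type":"object","properties":{"rot":{"type":"array","items":{"type":"number"}},"linear":{"type":"array","items":{"type":"number"}},"grip":{"type":"number"}}}},"newtons":{"type":"number"}},"required":["commands"]}

```bash
mkdir -p pics; ls
cat > h.py <<'E'
import numpy as np, cv2
from bench import r
def ray(c,uv):
    K=np.array(c["mtx"]);E=np.array(c["extrinsics"]);R=E[:3,:3];t=E[:3,3]
    p=np.array([(uv[0]-K[0,2])/K[0,0],(uv[1]-K[1,2])/K[1,1]])
    if c.get("fish"):
        th=np.linalg.norm(p); d=np.r_[p/max(th,1e-9)*np.sin(th),np.cos(th)]
    else: d=np.r_[p,1.]
    return -R.T@t, R.T@(d/np.linalg.norm(d))
def onz(c,uv,z):
    o,d=ray(c,uv); return o+d*(z-o[2])/d[2]
def tri(a,b):
    (o1,d1),(o2,d2)=a,b
    A=np.c_[d1,-d2]; s=np.linalg.lstsq(A,o2-o1,rcond=None)[0]
    p,q=o1+s[0]*d1,o2+s[1]*d2
    return (p+q)/2,np.linalg.norm(p-q)
def proj(c,P):
    E=np.array(c["extrinsics"]);K=np.array(c["mtx"]);q=E[:3,:3]@P+E[:3,3]
    if c.get("fish"):
        rr=np.linalg.norm(q[:2]);th=np.arctan2(rr,q[2]);p=q[:2]/rr*th
    else: p=q[:2]/q[2]
    return np.array([K[0,0]*p[0]+K[0,2],K[1,1]*p[1]+K[1,2]])
def cam(n):
    c=r.camera(n)
    if n=="wrist": c["fish"]=1
    return c
def save(c,f): cv2.imwrite("pics/"+f,cv2.cvtColor(c["frame"],cv2.COLOR_RGB2BGR))
E
python3 - <<'E'
from h import *
np.set_printoptions(precision=4,suppress=True)
s=cam("scene");t=cam("top")
save(s,"s0.png");save(t,"t0.png")
for n in ["cam_slot","cam_floor","press_pad","reset_top","switchbox","trimmer","jar"]:
    a=r.spot_point(n,s)[:3];b=r.spot_point(n,t)[:3]
    print(n,"S",[(np.round(x["location"],1),round(x["p"],2)) for x in a],"T",[(np.round(x["location"],1),round(x["p"],2)) for x in b])
    for x in a[:2]:
        for y in b[:2]: print("   ",*tri(ray(s,x["location"]),ray(t,y["location"])))
print(r.read_state())
E
```

```text
pics
cam_slot S [(array([315.8, 225.2]), 0.61), (array([154.9, 222.3]), 0.61), (array([349. , 224.9]), 0.33)] T [(array([314.5, 231.1]), 0.81), (array([388.9, 232.9]), 0.57)]
    [ 0.5129 -0.004   0.1366] 0.00698640413340238
    [ 0.5033 -0.0917  0.1386] 0.16430359739876427
    [ 0.5882 -0.1482  0.2053] 0.3427281438407132
    [ 0.5553 -0.2658  0.1257] 0.1900017011828024
cam_floor S [(array([317.5, 226.6]), 0.89)] T [(array([313.7, 232.7]), 0.88), (array([421.7, 334.5]), 0.27)]
    [ 0.5099 -0.0016  0.1307] 0.005617645771509077
    [ 0.2693 -0.1743 -0.0456] 0.23485802091883695
press_pad S [(array([351. , 224.2]), 0.63), (array([318. , 224.7]), 0.61), (array([390.6, 301.2]), 0.22)] T [(array([285.3, 249. ]), 0.65)]
    [0.471  0.0658 0.1186] 0.002903655275225557
    [0.48   0.0295 0.12  ] 0.07744400087782721
reset_top S [(array([419.9, 362.1]), 0.75), (array([164.2, 307.6]), 0.64), (array([231.5, 243.1]), 0.57)] T [(array([445.9, 227.8]), 0.69), (array([217.1, 118.6]), 0.69), (array([413.9, 136.4]), 0.56)]
    [ 0.6322 -0.0264  0.0836] 0.6138586074836403
    [0.8006 0.25   0.0959] 0.00
[... 727 characters left out ...]
([396.3, 302. ]), 0.88)] T [(array([240.6, 210. ]), 0.9), (array([316.6, 226.2]), 0.73)]
    [0.5858 0.1922 0.0124] 0.005311089188006723
    [ 0.5528  0.0912 -0.0233] 0.19554391897194176
{'time': 0.8, 'joint_positions': array([ 1.3104,  0.3322, -0.0647,  1.4601,  0.0216,  1.3499, -0.0885]), 'joint_vel': array([ 0.0011, -0.0004,  0.0002, -0.0012, -0.0017,  0.    , -0.0004]), 'joint_torque': array([ -0.0004, -62.2992,   0.0242, -39.0107,  -0.0612,   0.0315,
         0.    ]), 'ee_pos': array([ 0.1473, -0.6074,  0.2396]), 'eef_rot': array([0.9929, 0.1186, 0.    , 0.0001]), 'ft_force': array([ 0.0764,  0.4746, -0.1349]), 'torque': array([-0.0117,  0.0228,  0.0097]), 'width': 0.08691103176628077}
```

Run:
```python
import cv2,numpy as np
t=cv2.imread("pics/t0.png")
cv2.imwrite("pics/t0c.png",cv2.resize(t[100:320,190:480],None,fx=2.7,fy=2.7,interpolation=cv2.INTER_CUBIC))
```

```text
(no output)
```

View pics/t0c.png

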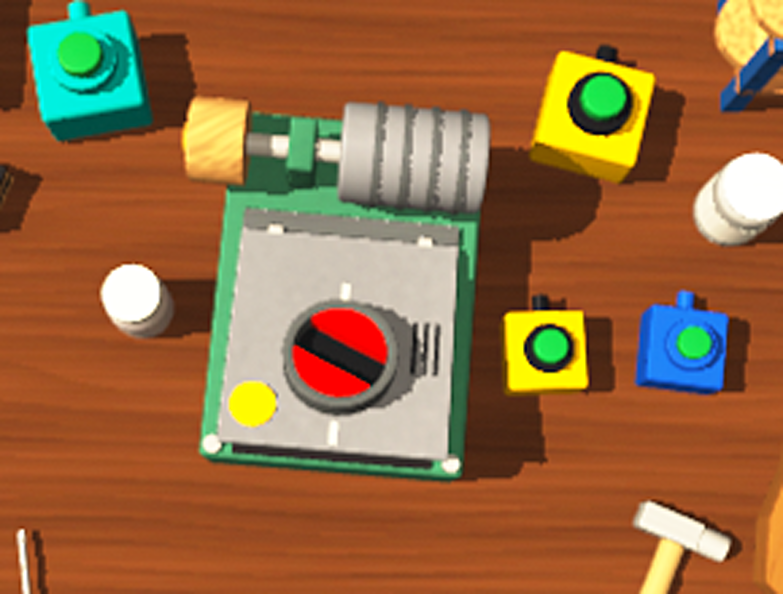

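View pics/s0.png

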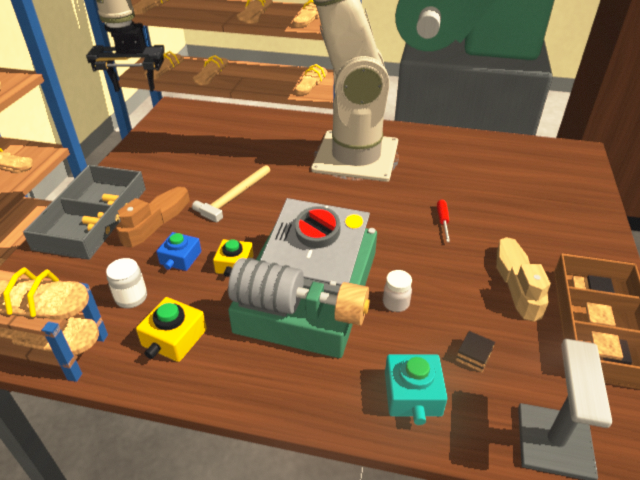

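The small yellow box at the machine's right (top view about 392,228; scene about 232,243) is the one I want. The large yellow, the blue and the turquoise ones are look-alikes. The cover is ajar, and the slot stands about 22° clockwise of crosswise. I'll move over the machine.

Emit:
apply_moves:
  commands:
    - {"linear": [0.84, 0.82, 0.1], "rot": [0, 0, 0.3], "grip": 1}
    - {"linear": [0.84, 0.82, 0.1], "rot": [0, 0, 0.3], "grip": 1}
    - {"linear": [0.84, 0.82, 0.1], "rot": [0, 0, 0.3], "grip": 1}
    - {"linear": [0.84, 0.82, 0.1], "rot": [0, 0, 0.3], "grip": 1}
    - {"linear": [0.84, 0.82, 0.1], "rot": [0, 0, 0.3], "grip": 1}
    - {"linear": [0.84, 0.82, 0.1], "rot": [0, 0, 0.3], "grip": 1}
    - {"linear": [0.84, 0.82, 0.1], "rot": [0, 0, 0.3], "grip": 1}
    - {"linear": [0.84, 0.82, 0.1], "rot": [0, 0, 0.3], "grip": 1}
    - {"linear": [0.84, 0.82, 0.1], "rot": [0, 0, 0.3], "grip": 1}
  newtons: 20

```text
time: 1.7
ee_pos: [0.4003, -0.3603, 0.2698]
eef_rot: [0.83, 0.558, 0.0, 0.0]
ft_force: [-0.3, -0.7, 0.7]
width: 0.0229
```

Emit:
apply_moves:
  commands:
    - {"linear": [0.23, 1, 0.1], "rot": [0, 0, 0.3], "grip": 1}
    - {"linear": [0.23, 1, 0.1], "rot": [0, 0, 0.3], "grip": 1}
    - {"linear": [0.23, 1, 0.1], "rot": [0, 0, 0.3], "grip": 1}
    - {"linear": [0.23, 1, 0.1], "rot": [0, 0, 0.3], "grip": 1}
    - {"linear": [0.23, 1, 0.1], "rot": [0, 0, 0.3], "grip": 1}
    - {"linear": [0.23, 1, 0.1], "rot": [0, 0, 0.3], "grip": 1}
    - {"linear": [0.23, 1, 0.1], "rot": [0, 0, 0.3], "grip": 1}
    - {"linear": [0.23, 1, 0.1], "rot": [0, 0, 0.3], "grip": 1}
    - {"linear": [0.23, 1, 0.1], "rot": [0, 0, 0.3], "grip": 1}

```text
time: 2.6
ee_pos: [0.4679, -0.0638, 0.2993]
eef_rot: [0.49, 0.872, -0.0, -0.0]
ft_force: [0.5, -0.2, -0.4]
width: 0.0002
```

Run:
```python
from h import *
np.set_printoptions(precision=4,suppress=True)
st=r.read_state();print({k:st[k] for k in("time","ee_pos","eef_rot","joint_positions","width","ft_force")})
w=cam("wrist");save(w,"w1.png")
for n,z in [("cam_slot",.1366),("cam_floor",.12),("press_pad",.1186),("reset_top",.067)]:
    print(n,[(np.round(x["location"],1),round(x["p"],2),onz(w,x["location"],z)) for x in r.spot_point(n,w)[:3]])
print(np.array(w["extrinsics"]),np.array(w["mtx"]))
```

```text
{'time': 2.6, 'ee_pos': array([ 0.4679, -0.0638,  0.2993]), 'eef_rot': array([ 0.4899,  0.8718, -0.0003, -0.0001]), 'joint_positions': array([ 0.7418, -0.0002, -0.6925,  1.7198,  0.0002,  1.4225,  0.5961]), 'width': 0.00023928259242871216, 'ft_force': array([ 0.4604, -0.1794, -0.372 ])}
cam_slot []
cam_floor [(array([397.1, 192.5]), 0.9, array([ 0.5121, -0.0074,  0.12  ]))]
press_pad [(array([403.7,  92.9]), 0.71, array([0.4699, 0.0712, 0.1186]))]
reset_top [(array([496. ,  80.1]), 0.64, array([0.553 , 0.1581, 0.067 ])), (array([438.6, 445.2]), 0.6, array([ 0.7928, -0.2686,  0.067 ])), (array([316. , 343.2]), 0.53, array([ 0.5437, -0.2013,  0.067 ]))]
[[ 0.8547  0.5192 -0.0012 -0.3662]
 [ 0.5032 -0.8278  0.2482 -0.3335]
 [ 0.1279 -0.2127 -0.9687  0.3735]
 [ 0.      0.      0.      1.    ]] [[371.6483   0.     321.2395]
 [  0.     371.6483 237.2888]
 [  0.       0.       1.    ]]
```

View pics/w1.png

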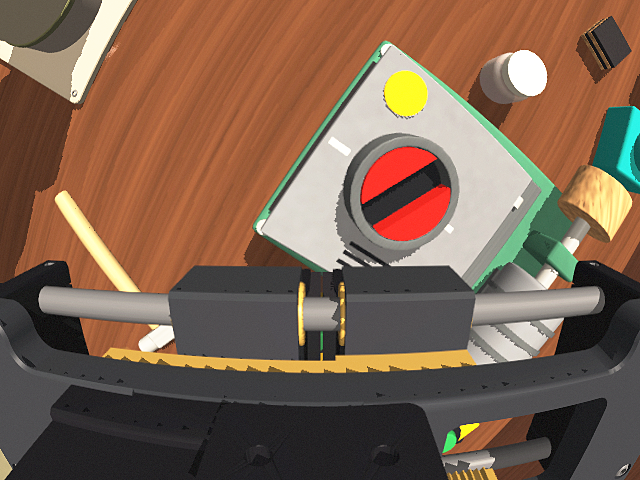

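The wrist view shows the pad at (404,93) and the dial centred near (402,193), which agrees with triangulation. I'll go above the pad next, then press in stages.

Emit:
apply_moves:
  commands:
    - {"linear": [0, 0.44, 0], "rot": [0, 0, 0.17], "grip": 1}
    - {"linear": [0, 0.44, 0], "rot": [0, 0, 0.17], "grip": 1}
    - {"linear": [0, 0.44, 0], "rot": [0, 0, 0.17], "grip": 1}
    - {"linear": [0, 0.44, 0], "rot": [0, 0, 0.17], "grip": 1}
    - {"linear": [0, 0.44, -0.3], "rot": [0, 0, 0.17], "grip": 1}
    - {"linear": [0, 0.44, -0.3], "rot": [0, 0, 0.17], "grip": 1}
    - {"linear": [0, 0.44, -0.5], "rot": [0, 0, 0.17], "grip": 1}
    - {"linear": [0, 0.44, -0.5], "rot": [0, 0, 0.17], "grip": 1}
    - {"linear": [0, 0.44, -0.5], "rot": [0, 0, 0.17], "grip": 1}

```text
time: 3.75
ee_pos: [0.4676, 0.0702, 0.1491]
eef_rot: [0.24, 0.971, -0.0, -0.001]
ft_force: [-0.7, 0.1, 2.2]
width: 0.0
```

Emit:
apply_moves:
  commands:
    - {"linear": [0, 0, -0.015], "grip": 1}
    - {"linear": [0, 0, -0.03], "grip": 1}
    - {"linear": [0, 0, -0.045], "grip": 1}
    - {"linear": [0, 0, -0.06], "grip": 1}
    - {"linear": [0, 0, -0.075], "grip": 1}
    - {"linear": [0, 0, -0.09], "grip": 1}
    - {"linear": [0, 0, -0.09], "grip": 1}

```text
validation failed for argument at $.co...
```

Emit:
apply_moves:
  commands:
    - {"linear": [0, 0, -0.015], "rot": [0, 0, 0], "grip": 1}
    - {"linear": [0, 0, -0.03], "rot": [0, 0, 0], "grip": 1}
    - {"linear": [0, 0, -0.045], "rot": [0, 0, 0], "grip": 1}
    - {"linear": [0, 0, -0.06], "rot": [0, 0, 0], "grip": 1}
    - {"linear": [0, 0, -0.075], "rot": [0, 0, 0], "grip": 1}
    - {"linear": [0, 0, -0.09], "rot": [0, 0, 0], "grip": 1}
    - {"linear": [0, 0, -0.09], "rot": [0, 0, 0], "grip": 1}

```text
time: 4.45
ee_pos: [0.468, 0.0705, 0.1219]
eef_rot: [0.24, 0.971, 0.0, -0.0]
ft_force: [0.6, -1.2, -0.1]
width: 0.0005
```

Emit:
apply_moves:
  commands:
    - {"linear": [0, 0, -0.01], "rot": [0, 0, 0], "grip": 1}
    - {"linear": [0, 0, -0.02], "rot": [0, 0, 0], "grip": 1}
    - {"linear": [0, 0, -0.03], "rot": [0, 0, 0], "grip": 1}

```text
time: 4.75
ee_pos: [0.4682, 0.0706, 0.1134]
eef_rot: [0.24, 0.971, 0.0, -0.0]
ft_force: [-1.3, 0.5, 1.2]
width: 0.0003
```

Emit:
apply_moves:
  commands:
    - {"linear": [0, 0, -0.007], "rot": [0, 0, 0], "grip": 1}
    - {"linear": [0, 0, -0.013], "rot": [0, 0, 0], "grip": 1}

```text
time: 4.95
ee_pos: [0.4682, 0.0706, 0.1102]
eef_rot: [0.24, 0.971, -0.0, -0.0]
ft_force: [-12.5, -2.5, 32.8]
width: 0.0003
```

33 N with the tip at 0.093 means the cover is at its stop. I'll lift and measure again.

Emit:
apply_moves:
  commands:
    - {"linear": [0, 0, 0.05], "rot": [0, 0, 0], "grip": 1}
    - {"linear": [0, 0, 0.2], "rot": [0, 0, 0], "grip": 1}
    - {"linear": [0.0, -0.2, 0.5], "rot": [0, 0, 0], "grip": 1}
    - {"linear": [0.0, -0.2, 0.5], "rot": [0, 0, 0], "grip": 1}
    - {"linear": [0.0, -0.2, 0.5], "rot": [0, 0, 0], "grip": -0.3}
    - {"linear": [0.0, -0.2, 0.5], "rot": [0, 0, 0], "grip": -0.3}

```text
time: 5.55
ee_pos: [0.469, 0.0097, 0.261]
eef_rot: [0.241, 0.97, 0.0, 0.002]
ft_force: [-1.0, 0.2, 0.0]
width: 0.01
```

```bash
python3 - <<'E'
from h import *
np.set_printoptions(precision=4,suppress=True)
st=r.read_state();print({k:st[k] for k in("time","ee_pos","eef_rot","joint_positions","width","ft_force")})
t=cam("top");w=cam("wrist");save(w,"w2.png");save(t,"t2.png")
for c,m in((t,"T"),(w,"W")):
  for n,z in [("cam_slot",.12),("cam_floor",.102),("press_pad",.093),("reset_top",.067)]:
    print(m,n,[(np.round(x["location"],1),round(x["p"],2),onz(c,x["location"],z)) for x in r.spot_point(n,c)[:4]])
# dial red blob
  h=cv2.cvtColor(c["frame"],cv2.COLOR_RGB2HSV)
  red=cv2.inRange(h,(0,180,120),(6,255,255))|cv2.inRange(h,(174,180,120),(180,255,255))
  k,lab,stt,cen=cv2.connectedComponentsWithStats(red)
  P=[]
  for i in range(1,k):
    if stt[i,4]>150:
      q=onz(c,cen[i],.12)
      print(m,"red",stt[i],cen[i],q)
E
python3 -c "
import cv2
a=cv2.imread('pics/w2.png');cv2.imwrite('pics/w2c.png',a[:360])"
```

```text
{'time': 5.55, 'ee_pos': array([0.469 , 0.0097, 0.261 ]), 'eef_rot': array([0.2411, 0.9705, 0.    , 0.0016]), 'joint_positions': array([ 0.6864,  0.0142, -0.7986,  1.7887,  0.0115,  1.3401,  0.969 ]), 'width': 0.009953031684853494, 'ft_force': array([-1.011 ,  0.2156,  0.0498])}
T cam_slot [(array([486.3, 273.5]), 0.72, array([ 0.4234, -0.4097,  0.12  ]))]
T cam_floor [(array([137.4, 254.6]), 0.56, array([0.4512, 0.4173, 0.102 ]))]
T press_pad []
T reset_top [(array([416.7, 135.4]), 0.69, array([ 0.7845, -0.2615,  0.067 ])), (array([216.6, 118.7]), 0.65, array([0.8131, 0.2593, 0.067 ])), (array([393.7, 223.4]), 0.6, array([ 0.5491, -0.2   ,  0.067 ])), (array([447.5, 228.5]), 0.41, array([ 0.5395, -0.3365,  0.067 ]))]
T red [196 328  12  34 325] [201.4923 344.6277] [0.2477 0.2491 0.12  ]
W cam_slot [(array([325.9, 275.4]), 0.91, array([ 0.5032, -0.0039,  0.12  ]))]
W cam_floor [(array([325.5, 270.9]), 0.56, array([ 0.5054, -0.0052,  0.102 ]))]
W press_pad [(array([381.3, 186.6]), 0.71, array([0.4638, 0.0702, 0.093 ]))]
W reset_top [(array([609.1, 233.5]), 0.31, array([0.6398, 0.3037, 0.067 ]))]
W red [ 282  229   92   32 2204] [327.4741 247.0572] [0.4825 0.0083 0.12  ]
W red [307 286  29  11 300] [321.1367 291.07  ] [ 0.5136 -0.0138  0.12  ]
```

View pics/w2c.png

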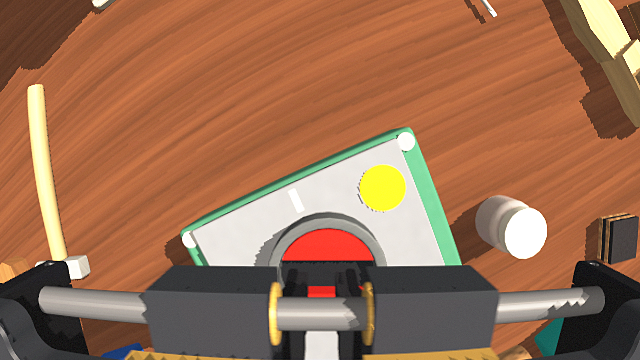

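The cover lies flush, the pad is at (382,187), and the slot runs roughly along the image horizontal, so it lines up with the tool. The gripper partly hides the dial, so I'll shift for a clean view.

Emit:
apply_moves:
  commands:
    - {"linear": [0.19, -0.11, 0.07], "rot": [0, 0, 0], "grip": 0.45}
    - {"linear": [0.19, -0.11, 0.07], "rot": [0, 0, 0], "grip": 0.45}
    - {"linear": [0.19, -0.11, 0.07], "rot": [0, 0, 0], "grip": 0.45}
    - {"linear": [0.19, -0.11, 0.07], "rot": [0, 0, 0], "grip": 0.45}

```text
time: 6.45
ee_pos: [0.5251, -0.0219, 0.2802]
eef_rot: [0.24, 0.971, 0.0, -0.001]
ft_force: [-0.4, 0.5, -0.8]
width: 0.0323
```

```bash
python3 - <<'E'
from h import *
np.set_printoptions(precision=4,suppress=True)
st=r.read_state();print({k:st[k] for k in("time","ee_pos","eef_rot","joint_positions","width","ft_force")})
c=cam("wrist");save(c,"w3.png");m="W"
for n,z in [("cam_slot",.12),("cam_floor",.102),("press_pad",.093),("reset_top",.067)]:
    print(m,n,[(np.round(x["location"],1),round(x["p"],2),onz(c,x["location"],z)) for x in r.spot_point(n,c)[:4]])
h=cv2.cvtColor(c["frame"],cv2.COLOR_RGB2HSV)
red=cv2.inRange(h,(0,180,120),(6,255,255))|cv2.inRange(h,(174,180,120),(180,255,255))
red[300:]=0
ys,xs=np.nonzero(red)
Q=np.array([onz(c,(x,y),.12)[:2] for x,y in zip(xs,ys)])
print("n",len(Q),cv2.minEnclosingCircle(Q.astype(np.float32)))
k,lab,stt,cen=cv2.connectedComponentsWithStats(red)
B=[]
for i in range(1,k):
  if stt[i,4]>300:
    pp=np.argwhere(lab==i)
    q=np.array([onz(c,(x,y),.12)[:2] for y,x in pp]);ev,v=np.linalg.eigh(np.cov(q.T))
    print(stt[i],q.mean(0),"long axis deg",np.degrees(np.arctan2(v[1,1],v[0,1]))%180);B.append(q.mean(0))
if len(B)==2:
  d=B[1]-B[0];print("across deg",np.degrees(np.arctan2(d[1],d[0]))%180,"gap",np.linalg.norm(d),"mid",(B[0]+B[1])/2)
E
python3 -c "
import cv2
a=cv2.imread('pics/w3.png');cv2.imwrite('pics/w3c.png',a[:360])"
```

```text
{'time': 6.45, 'ee_pos': array([ 0.5251, -0.0219,  0.2802]), 'eef_rot': array([ 0.2398,  0.9708,  0.0005, -0.0006]), 'joint_positions': array([ 0.6677,  0.1639, -0.7866,  1.6259,  0.1162,  1.4013,  0.9545]), 'width': 0.03227674642119641, 'ft_force': array([-0.3584,  0.4824, -0.8274])}
W cam_slot [(array([329.4, 194.5]), 0.84, array([ 0.5052, -0.0042,  0.12  ]))]
W cam_floor [(array([326.3, 196.5]), 0.85, array([ 0.5079, -0.0082,  0.102 ]))]
W press_pad [(array([382.9, 111.1]), 0.75, array([0.4637, 0.072 , 0.093 ]))]
W reset_top [(array([110.3, 346.7]), 0.56, array([ 0.5481, -0.3366,  0.067 ]))]
n 4184 ((0.5054277777671814, -0.0037506651133298874), 0.04028613865375519)
[ 285  147   90   31 2015] [0.4835 0.0083] long axis deg 61.88626544223313
[ 286  209   89   33 2169] [ 0.5262 -0.0147] long axis deg 61.92537950513141
across deg 151.6263091672379 gap 0.048468541580748516 mid [ 0.5049 -0.0032]
```

View pics/w3c.png

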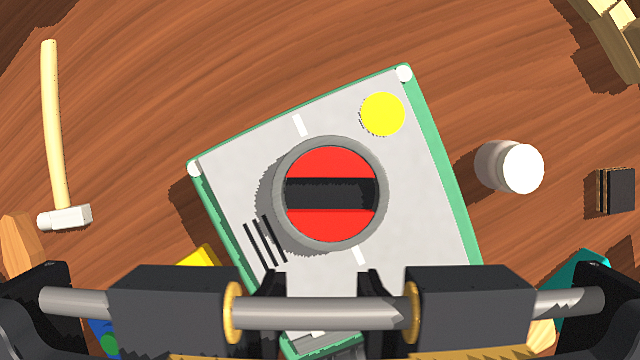

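The dial fit is radius 40.3 mm with centre (0.505, -0.0035). The slot is at 61.9° and the tool at 62.2°. I'll go down into the slot with the fingers spread (about 62 mm overall).

Emit:
apply_moves:
  commands:
    - {"linear": [-0.067, 0.061, -0.1], "rot": [0, 0, 0], "grip": 0.45}
    - {"linear": [-0.067, 0.061, -0.2], "rot": [0, 0, 0], "grip": 0.3}
    - {"linear": [-0.067, 0.061, -0.3], "rot": [0, 0, 0], "grip": 0.3}
    - {"linear": [-0.067, 0.061, -0.4], "rot": [0, 0, 0], "grip": 0.3}
    - {"linear": [-0.067, 0.061, -0.43], "rot": [0, 0, 0], "grip": 0.3}
    - {"linear": [-0.067, 0.061, -0.45], "rot": [0, 0, 0], "grip": 0.3}
    - {"linear": [-0.067, 0.061, -0.46], "rot": [0, 0, 0], "grip": 0.3}
    - {"linear": [-0.067, 0.061, -0.46], "rot": [0, 0, 0], "grip": 0.3}

```text
time: 7.5
ee_pos: [0.5057, -0.0041, 0.1435]
eef_rot: [0.24, 0.971, 0.0, 0.001]
ft_force: [-1.2, 0.5, -0.4]
width: 0.0302
```

Emit:
apply_moves:
  commands:
    - {"linear": [0, 0, -0.02], "rot": [0, 0, 0], "grip": 0.3}
    - {"linear": [0, 0, -0.04], "rot": [0, 0, 0], "grip": 0.3}
    - {"linear": [0, 0, -0.055], "rot": [0, 0, 0], "grip": 0.3}
    - {"linear": [0, 0, -0.055], "rot": [0, 0, 0], "grip": 0.3}

```text
time: 7.9
ee_pos: [0.5047, -0.0041, 0.1255]
eef_rot: [0.24, 0.971, -0.0, -0.001]
ft_force: [0.1, -0.2, -0.0]
width: 0.0306
```

Emit:
apply_moves:
  commands:
    - {"linear": [0, 0, 0], "rot": [0, 0, -0.025], "grip": 0.3}
    - {"linear": [0, 0, 0], "rot": [0, 0, -0.05], "grip": 0.3}
    - {"linear": [0, 0, 0], "rot": [0, 0, -0.075], "grip": 0.3}
    - {"linear": [0, 0, 0], "rot": [0, 0, -0.1], "grip": 0.3}
    - {"linear": [0, 0, 0], "rot": [0, 0, -0.125], "grip": 0.3}
    - {"linear": [0, 0, 0], "rot": [0, 0, -0.15], "grip": 0.3}
    - {"linear": [0, 0, 0], "rot": [0, 0, -0.175], "grip": 0.3}
    - {"linear": [0, 0, 0], "rot": [0, 0, -0.2], "grip": 0.3}
    - {"linear": [0, 0, 0], "rot": [0, 0, -0.225], "grip": 0.3}
    - {"linear": [0, 0, 0], "rot": [0, 0, -0.25], "grip": 0.3}

```text
time: 8.9
ee_pos: [0.505, -0.0039, 0.1262]
eef_rot: [0.594, 0.804, -0.0, -0.0]
ft_force: [-1.6, 0.8, 0.7]
width: 0.0304
```

Run:
```python
from h import *
s=r.read_state();print(s["ee_pos"],s["ft_force"],s["torque"],s["joint_positions"],s["width"])
```

```text
[ 0.5049598  -0.00385017  0.12620611] [-1.57960929  0.82420079  0.71999617] [0.1505654  0.12180174 0.18925191] [ 0.53099253  0.23472434 -0.67817545  1.88098586  0.16568689  1.08259958
  0.08596059] 0.030364270289742173
```

Torque of about 0.19 N·m matches the stiff dial, so it is turning.

Emit:
apply_moves:
  commands:
    - {"linear": [0, 0, 0], "rot": [0, 0, -0.025], "grip": 0.3}
    - {"linear": [0, 0, 0], "rot": [0, 0, -0.05], "grip": 0.3}
    - {"linear": [0, 0, 0], "rot": [0, 0, -0.075], "grip": 0.3}
    - {"linear": [0, 0, 0], "rot": [0, 0, -0.1], "grip": 0.3}
    - {"linear": [0, 0, 0], "rot": [0, 0, -0.12], "grip": 0.3}
    - {"linear": [0, 0, 0], "rot": [0, 0, -0.135], "grip": 0.3}
    - {"linear": [0, 0, 0], "rot": [0, 0, -0.15], "grip": 0.3}
    - {"linear": [0, 0, 0], "rot": [0, 0, -0.165], "grip": 0.3}

```text
time: 9.7
ee_pos: [0.5049, -0.0034, 0.1262]
eef_rot: [0.78, 0.626, 0.0, -0.0]
ft_force: [-1.7, 1.6, 0.4]
width: 0.03
```

Run:
```python
from h import *
s=r.read_state();print(s["ee_pos"],s["ft_force"],s["torque"],s["joint_positions"],s["width"])
```

```text
[ 0.50494017 -0.00340807  0.12621712] [-1.71569576  1.61188405  0.37084692] [0.4157274  0.24754666 0.17290433] [ 0.47501883  0.22374315 -0.61511812  1.88357683  0.14501009  1.07898726
 -0.41589552] 0.029993342839119308
```

Emit:
apply_moves:
  commands:
    - {"linear": [0, 0, 0], "rot": [0, 0, -0.01], "grip": 0.3}
    - {"linear": [0, 0, 0], "rot": [0, 0, -0.02], "grip": 0.3}
    - {"linear": [0, 0, 0], "rot": [0, 0, -0.03], "grip": 0.3}

```text
time: 10.0
ee_pos: [0.5049, -0.0034, 0.1263]
eef_rot: [0.808, 0.59, -0.0, -0.0]
ft_force: [-2.1, 0.2, 1.6]
width: 0.031
```

Run:
```python
from h import *
s=r.read_state();print(s["eef_rot"],s["ft_force"],s["torque"],s["width"])
```

```text
[ 8.07679575e-01  5.89621636e-01 -1.73293227e-04 -1.57660366e-05] [-2.11972584  0.23496311  1.56312831] [0.19168413 0.29157009 2.26349728] 0.031024487628175328
```

Torque has jumped to 2.3 N·m, so the dial is at its hard stop. I'll relax the twist, lift out and check.

Emit:
apply_moves:
  commands:
    - {"linear": [0, 0, 0], "rot": [0, 0, 0.03], "grip": 0.3}
    - {"linear": [0, 0, 0], "rot": [0, 0, 0.055], "grip": 0.3}
    - {"linear": [0, 0, 0.04], "rot": [0, 0, 0.055], "grip": 0.3}
    - {"linear": [0, 0, 0.12], "rot": [0, 0, 0.055], "grip": 0.3}
    - {"linear": [0, 0, 0.25], "rot": [0, 0, 0.055], "grip": 0.3}
    - {"linear": [0, -0.14, 0.4], "rot": [0, 0, 0.055], "grip": 0.3}
    - {"linear": [0.0, -0.14, 0.52], "rot": [0, 0, 0.055], "grip": 0.3}
    - {"linear": [0.0, -0.14, 0.52], "rot": [0, 0, 0.055], "grip": 0.3}
    - {"linear": [0.0, -0.14, 0.52], "rot": [0, 0, 0.055], "grip": 0.3}

```text
time: 10.9
ee_pos: [0.5056, -0.0461, 0.2838]
eef_rot: [0.755, 0.655, 0.001, 0.001]
ft_force: [0.6, 0.2, -0.3]
width: 0.0306
```

Run:
```python
from h import *
np.set_printoptions(precision=4,suppress=True)
c=cam("wrist");save(c,"w4.png");cv2.imwrite("pics/w4c.png",cv2.imread("pics/w4.png")[:400])
t=cam("top");save(t,"t4.png")
for n,z in [("cam_slot",.12),("press_pad",.093),("reset_top",.067)]:
  for m in(c,t): print(n,[(np.round(x["location"],1),round(x["p"],2),onz(m,x["location"],z)) for x in r.spot_point(n,m)[:4]])
h=cv2.cvtColor(c["frame"],cv2.COLOR_RGB2HSV)
red=cv2.inRange(h,(0,180,120),(6,255,255))|cv2.inRange(h,(174,180,120),(180,255,255))
k,lab,stt,cen=cv2.connectedComponentsWithStats(red);B=[]
for i in range(1,k):
  if stt[i,4]>300:
    pp=np.argwhere(lab==i)
    q=np.array([onz(c,(x,y),.12)[:2] for y,x in pp]);ev,v=np.linalg.eigh(np.cov(q.T))
    print(stt[i],q.mean(0),"long deg",np.degrees(np.arctan2(v[1,1],v[0,1])))
wh=cv2.inRange(h,(0,0,215),(180,40,255));k,lab,stt,cen=cv2.connectedComponentsWithStats(wh)
for i in range(1,k):
  if 30<stt[i,4]<1500: print("white",stt[i],onz(c,cen[i],.091)[:2])
```

```text
cam_slot [(array([313.6, 173.3]), 0.95, array([ 0.5059, -0.0029,  0.12  ]))]
cam_slot [(array([314.8, 234.8]), 0.81, array([ 0.5062, -0.0016,  0.12  ]))]
press_pad [(array([258.7,  98.3]), 0.77, array([0.4662, 0.0705, 0.093 ]))]
press_pad [(array([285.7, 254.9]), 0.76, array([0.4598, 0.0674, 0.093 ]))]
reset_top [(array([556.6, 348.4]), 0.65, array([ 0.7918, -0.2679,  0.067 ])), (array([368.8, 340.7]), 0.57, array([ 0.5383, -0.1975,  0.067 ]))]
reset_top [(array([414.1, 136.6]), 0.79, array([ 0.781 , -0.2546,  0.067 ])), (array([446.9, 227. ]), 0.68, array([ 0.5433, -0.3351,  0.067 ])), (array([219.6, 120.4]), 0.66, array([0.8087, 0.2513, 0.067 ]))]
[ 60   0  42  22 442] [0.2986 0.2064] long deg 177.17842755847917
[ 268  126   89   35 2036] [0.5073 0.0215] long deg 176.1997855643869
[ 272  186   87   36 2105] [ 0.5042 -0.0275] long deg 176.64660844839875
white [517  79  16  17 224] [0.726  0.0578]
white [520 124  16  25 329] [0.7231 0.0075]
white [ 518  151   52   34 1025] [ 0.7451 -0.0239]
white [529 194  34  21 515] [ 0.7418 -0.0633]
white [525 223  39  20 491] [ 0.7406 -0.0943]
white [524 251  37  20 378] [ 0.7399 -0.1266]
white [524 279  30  11 190] [ 0.7358 -0.1533]
white [245 282  14  10 113] [ 0.4283 -0.1055]
white [491 421  18  27 289] [ 0.7074 -0.3797]
```

View pics/w4c.png

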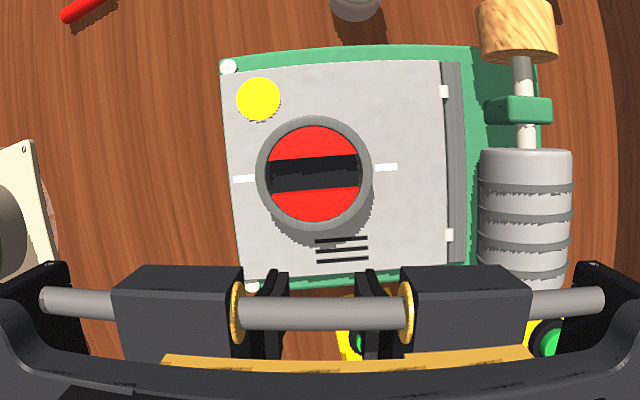

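The slot lines up with the white marks at (243,179) and (386,167), and the cover is flush. Next is a close look at the reset button.

Emit:
apply_moves:
  commands:
    - {"linear": [0.13, -0.68, 0], "rot": [0, 0, 0], "grip": 1}
    - {"linear": [0.13, -0.68, 0], "rot": [0, 0, 0], "grip": 1}
    - {"linear": [0.13, -0.68, 0], "rot": [0, 0, 0], "grip": 1}
    - {"linear": [0.13, -0.68, 0], "rot": [0, 0, 0], "grip": 1}
    - {"linear": [0.13, -0.68, 0], "rot": [0, 0, 0], "grip": 1}
    - {"linear": [0.13, -0.68, 0], "rot": [0, 0, 0], "grip": 1}
    - {"linear": [0.13, -0.68, 0], "rot": [0, 0, 0], "grip": 1}

```text
time: 12.0
ee_pos: [0.5444, -0.2486, 0.282]
eef_rot: [0.754, 0.657, 0.0, -0.0]
ft_force: [-0.1, 0.4, 0.6]
width: 0.0005
```

Run:
```python
from h import *
np.set_printoptions(precision=4,suppress=True)
st=r.read_state();print(st["ee_pos"],st["width"],st["time"])
c=cam("wrist");save(c,"w5.png");cv2.imwrite("pics/w5c.png",cv2.imread("pics/w5.png")[:400])
print([(np.round(x["location"],1),round(x["p"],2),onz(c,x["location"],.067)) for x in r.spot_point("reset_top",c)[:4]])
h=cv2.cvtColor(c["frame"],cv2.COLOR_RGB2HSV)
g=cv2.inRange(h,(50,160,90),(70,255,255));k,lab,stt,cen=cv2.connectedComponentsWithStats(g)
for i in range(1,k):
  if stt[i,4]>200: print("green",stt[i],cen[i],onz(c,cen[i],.067)[:2])
t=cam("top");print([(np.round(x["location"],1),round(x["p"],2),onz(t,x["location"],.067)) for x in r.spot_point("reset_top",t)[:4]])
# slot marks in w4: same tool pose, transform by reprojection using pose offset
E=np.array(c["extrinsics"]).copy()
d=st["ee_pos"]-np.array([.5056,-.0461,.2838]); E[:3,3]+=E[:3,:3]@d
c4=dict(c,extrinsics=E)
a,b=onz(c4,(243,179),.091),onz(c4,(386,167),.091);v=b-a;print("marks",a,b,np.degrees(np.arctan2(v[1],v[0])))
```

```text
[ 0.5444 -0.2486  0.282 ] 0.0004641577553520219 12.0
[(array([307.9, 168.1]), 0.76, array([ 0.5377, -0.2031,  0.067 ])), (array([540.8, 191.2]), 0.57, array([ 0.7877, -0.2547,  0.067 ]))]
green [294 151  32  32 525] [310.619  170.1752] [ 0.54   -0.2055]
green [ 522  170   36   40 1001] [540.3766 189.1648] [ 0.7872 -0.2524]
[(array([217.4, 120.4]), 0.8, array([0.8086, 0.2569, 0.067 ])), (array([415.6, 134.5]), 0.59, array([ 0.7869, -0.2586,  0.067 ])), (array([396.1, 227.4]), 0.46, array([ 0.539, -0.206,  0.067]))]
marks [ 0.4391 -0.0002  0.091 ] [ 0.5707 -0.0076  0.091 ] -3.233162905389011
```

View pics/w5c.png

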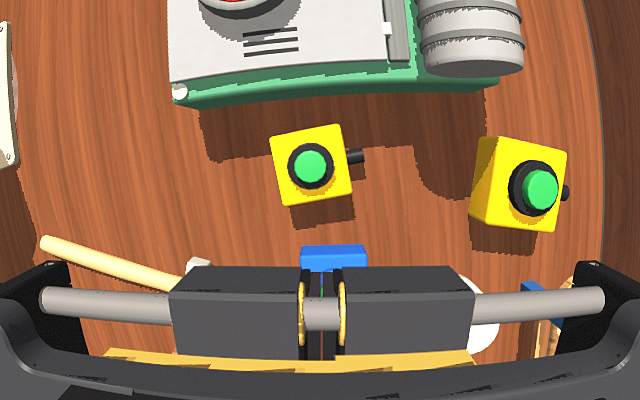

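The slot at -3.6° and the marks at -3.2° agree, so the fastener is locked. The button's top is at about (0.539, -0.205), image (310,167). Now pressing it.

Emit:
apply_moves:
  commands:
    - {"linear": [-0.018, 0.145, 0], "rot": [0, 0, 0], "grip": 1}
    - {"linear": [-0.018, 0.145, -0.15], "rot": [0, 0, 0], "grip": 1}
    - {"linear": [-0.018, 0.145, -0.3], "rot": [0, 0, 0], "grip": 1}
    - {"linear": [-0.018, 0.145, -0.45], "rot": [0, 0, 0], "grip": 1}
    - {"linear": [-0.018, 0.145, -0.55], "rot": [0, 0, 0], "grip": 1}
    - {"linear": [-0.018, 0.145, -0.61], "rot": [0, 0, 0], "grip": 1}
    - {"linear": [-0.018, 0.145, -0.63], "rot": [0, 0, 0], "grip": 1}
    - {"linear": [-0.018, 0.145, -0.63], "rot": [0, 0, 0], "grip": 1}

```text
time: 13.0
ee_pos: [0.5386, -0.2061, 0.0931]
eef_rot: [0.754, 0.657, -0.0, -0.0]
ft_force: [0.2, 0.5, 0.2]
width: 0.0004
```

Emit:
apply_moves:
  commands:
    - {"linear": [0, 0, -0.015], "rot": [0, 0, 0], "grip": 1}
    - {"linear": [0, 0, -0.03], "rot": [0, 0, 0], "grip": 1}
    - {"linear": [0, 0, -0.04], "rot": [0, 0, 0], "grip": 1}
    - {"linear": [0, 0, -0.045], "rot": [0, 0, 0], "grip": 1}
    - {"linear": [0, 0, -0.05], "rot": [0, 0, 0], "grip": 1}

```text
time: 13.5
ee_pos: [0.5394, -0.2068, 0.0788]
eef_rot: [0.755, 0.656, 0.0, 0.001]
ft_force: [1.9, -0.3, 4.6]
width: 0.0005
```

Emit:
apply_moves:
  commands:
    - {"linear": [0, 0, -0.005], "rot": [0, 0, 0], "grip": 1}
    - {"linear": [0, 0, -0.01], "rot": [0, 0, 0], "grip": 1}
    - {"linear": [0, 0, -0.01], "rot": [0, 0, 0], "grip": 1}

```text
time: 13.8
ee_pos: [0.5395, -0.2069, 0.078]
eef_rot: [0.755, 0.656, 0.0, 0.001]
ft_force: [-9.4, 2.6, 28.0]
width: -0.0002
```

28 N at the stop, so the button is fully down. I'll lift clear and do a last check.

Emit:
apply_moves:
  commands:
    - {"linear": [0, 0, 0.05], "rot": [0, 0, 0], "grip": 1}
    - {"linear": [0, 0, 0.15], "rot": [0, 0, 0], "grip": 1}
    - {"linear": [0, 0, 0.3], "rot": [0, 0, 0], "grip": 1}
    - {"linear": [0, 0, 0.45], "rot": [0, 0, 0], "grip": 1}
    - {"linear": [0, 0, 0.65], "rot": [0, 0, 0], "grip": 1}
    - {"linear": [0, -0.2, 0.8], "rot": [0, 0, 0], "grip": 1}
    - {"linear": [0, -0.2, 0.8], "rot": [0, 0, 0], "grip": 1}
    - {"linear": [0, -0.2, 0.8], "rot": [0, 0, 0], "grip": 1}
    - {"linear": [0, -0.2, 0.8], "rot": [0, 0, 0], "grip": 1}

```text
time: 14.7
ee_pos: [0.5385, -0.2666, 0.3147]
eef_rot: [0.755, 0.656, 0.0, -0.0]
ft_force: [0.9, 0.6, -0.2]
width: 0.0004
```

Run:
```python
from h import *
np.set_printoptions(precision=4,suppress=True)
st=r.read_state();print(st["ee_pos"],st["ft_force"],st["time"],np.abs(st["joint_vel"]).max())
c=cam("wrist");s=cam("scene")
a=cv2.cvtColor(np.vstack([c["frame"][:300],cv2.resize(s["frame"][170:390,100:450],(640,300)) ]),cv2.COLOR_RGB2BGR)
cv2.imwrite("pics/fin.png",a)
```

```text
[ 0.5385 -0.2666  0.3147] [ 0.9027  0.6139 -0.2112] 14.7 0.03453548752021005
```

View pics/fin.png

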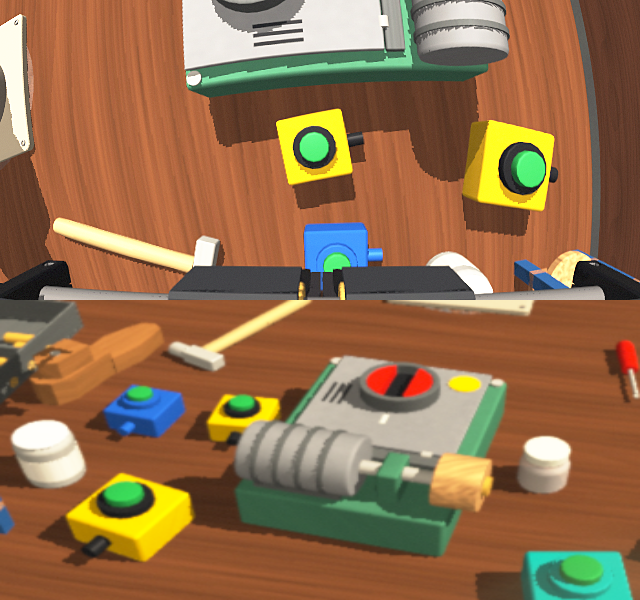

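The cover is shut, the slot is in line with the marks, the button is up (314,147), and nothing else has moved. Handing in.

```bash
python3 -c "
from bench import r
print(r.close_job())"
```

```text
the job is handed in; nothing more can be done
None
```

All three steps are done and the job was handed in at about 15 s of robot time; no verdict is reported.

- **Cover:** I pressed it shut at the yellow pad. It met its stop with the fingertip at 0.093 m and 33 N, and later pictures show it flush.
- **Fastener:** I set both fingers, spread, in the slot and turned the dial about 66° clockwise until the torque jumped to 2.3 N·m. After lifting out, the slot stood at -3.6° and the white marks at -3.2°, so it is locked.
- **Reset button:** I pressed the one on the smaller yellow box until its stop at 28 N, with the fingertip at about 0.061 m. In the last pictures it is up again.
- **Clear of everything:** The arm stands clear at 0.31 m height with force readings near zero. The jar, hammer and the other things in view stand where they were.

None of these checks failed. The networks scattered by up to about 10 mm on the button and sometimes picked look-alikes. I settled each point by colour fits and by looking at the pictures.

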